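# Hook up the drop guard of the red-knobbed bench press

## Task

Two small bench presses stand on the worktable with their drop guards down. Lift the guard with the red knob, move it over to its left (the robot's left) so that the fixed pin comes under the notch in the guard's slotted bar, let it down until it hangs on the pin, and let go. Leave the guard with the blue knob down.

Things in the scene. Friction and masses are not known exactly. Their poses are not given: they have to be found in the camera images.
- red_knob (a point): Centre of the red knob on the guard to hook up: upright cylinder 28 mm wide, 42 mm tall, rigid with the guard. Guard down: 205 mm above the table, 40 mm above the top of its press. Axes are the press's: x to its back, y to the robot's left, z up. The guard (0.3 to 0.6 kg) slides only along z and y, never turns. A press is fixed, 180 x 210 x 165 mm, at left or right, turned up to 14 degrees.
- red_lift (a joint): Height of the red-knobbed guard over its lowest position, m: 0 down, 0.100 stop, 0.068 hooked; unhooked it falls when let go. An 8 mm fixed brass pin stands through an upright slot, 18 mm wide, in the guard's steel bar. From the slot's foot a passage (guard raised 84 to 100 mm) leads right into a notch 18 mm wide that rises 16 mm behind a 6 mm tooth: its top hangs on the pin.
- red_side (a joint): Sideways shift of the red-knobbed guard, m, positive along +y of red_knob (left): 0 (within 5 mm) with the pin in the middle of the upright slot, 0.024 with it in the middle of the notch (0.019 to 0.029). Moves freely (under 1 N) as the pin allows. So: raise about 92 mm, shift to 0.024, lower 24 mm to hang.
- blue_knob (a point): Centre of the blue knob on the guard of the other press, which is alike in shape, size and axes, and stands beside the first, left or right of it. Its guard is to stay down.

How it is judged (in metres and radians):
On the way:
1. the red-knobbed guard is raised at least 80 mm (value of joint red_lift above 0.08 m), for 0.1 s.
At the end, for the whole second after the job is handed in: The red-knobbed guard hangs still on the pin by its notch: 68 mm (within 10 mm) above its lowest position and shifted at least 15 mm to the left, let go; the blue knob is within 15 mm of where it was (value of joint red_lift between 0.058 and 0.078 m and value of joint red_side above 0.015 m and velocity of joint red_lift between -0.01 and 0.01 m/s and distance of blue_knob from where it was at the start of the episode below 0.015 m); the robot touches nothing.
It fails at once if the blue-knobbed guard is lifted or pushed more than 20 mm (distance of blue_knob from where it was at the start of the episode above 0.02 m).
It also fails if it takes over 32 s, if anything falls off the work surface, if the arm or the gripper's body presses on something with over 40 N, if the wrist force passes 120 N, or if a joint passes its speed limit or range.

## Robot

A 6-joint arm with a two-finger parallel gripper is mounted at the origin on the work surface; the furniture and walls round the work are solid. World frame = base frame: x ahead of the robot, y to its left, z up, the work surface at z = 0. Lengths are in m, angles in degrees, forces in N, time in s.
With the tool pointing down it reaches from about 0.3 to 0.75 m from the base axis. Payload 8.5 kg.
Tool frame: the origin (TCP) lies on the centre line of the jaws, within the pads' length; the fingertips stand tips_ahead ahead of it and the grasp point (between the pads) lies 3 mm ahead of it (tips_ahead is the distance from the TCP to the fingertips, in m); z points along the fingers, y is the line along which they close (so a half turn about z gives the same grasp; the last joint's range is limited). The gripper opens to 85 mm and grips with 20 to 120 N. Pads are 22 mm wide; open, the fingers measure 114 mm over their backs; the gripper's body (76 mm by 85 mm) begins 54 mm behind the grasp point. The pads swing forward as they close: fully open they stand 13 mm farther back than shut.
Start: joints at [64.326, 21.807, 74.336, -0, 83.858, -12.336], TCP at [0.127, 0.535, 0.253] pointing down, gripper open.
Joint ranges: [-178.18, 178.18], [-50.72, 133.34], [12.68, 142.11], [-81.47, 261.47], [9.98, 163.14], [-165.26, 165.26]. Speed limits (degrees/s): [136.94, 136.94, 180, 180, 180, 180].

## Interface

Orientations are given as a 3x3 rotation matrix whose columns are the frame's x, y, z axes.
In Python, from rig import observe, get_image, close_job, tips_ahead gives the robot as it stands.
- The arm moves only by the tool creep_tool, called after ">>>" as a command line: name --argument value ..., lists and objects as JSON in quotes. Schema: {"type":"object","properties":{"steps":{"type":"object","properties":{"plan":{"type":"array","items":{"type":"array","items":{"type":"number"},"minItems":5,"maxItems":5},"minItems":1,"maxItems":10}},"additionalProperties":false,"required":["plan"]},"grip_force":{"type":"number"},"only":{"type":"string"},"quiet":{"type":"boolean"},"lines":{"type":"string"}},"required":["steps"],"additionalProperties":false}. steps is an object whose key "plan" holds a list of rows, 1 to 10 of them, each of 5 numbers: dx, dy, dz in m, then a turn about the tool's z in degrees, then the finger opening in m; each row shifts and turns the commanded pose from where the row before left it, along the tool's axes as they then stand; what a row does not reach is not made up. A row lasts 1/10 s, in which the tool goes at most 0.05 m and 8.59 degrees, less where a joint would pass 70% of its speed; a pose out of reach is approached as far as the arm can. The fingers move at their own pace and stop on an object; grip_force is the grip in N (left out, the last holds). Time passes only in rows, so rows that do not move let the fingers close. The tool returns the time, the measured TCP pose, the force, the opening and the grip force at its end. only (a regular expression) keeps the lines of the reply that match it, lines (a string "A,B") keeps lines A to B, and quiet returns only ok. Input that does not fit is refused with a message, and nothing moves.
- observe(): the state, without advancing time (a new reading comes with each control period).
- get_image(name): name is "side" or "top"; returns a dict with "pixels" (480x640x3 uint8, red, green, blue), "depth" (480x640 float32, m along the optical axis (not along the pixel's ray), 0 where there is no reading), "K" (3x3 intrinsics, pixels), "distortion" ([k1, k2, p1, p2, k3] as OpenCV has them; the pictures are not rectified), "extrinsics" (4x4, takes a point from world to camera coordinates). Camera axes: x right, y down, z forward; pixel columns grow to the right and rows downward; lengths in m; the calibration is good to about 2 mm. A picture is of the moment at which its call begins.
- close_job(): hands the job in; it is judged then, once.
The state is a dict: "time_s": time; "q": joint angles; "qvel": joint speeds; "joint_efforts": joint torques, N m; "position": TCP position; "tool_rot": TCP orientation; "ft_force": force on the tool from outside, world axes, zero at the start; "wrist_torque": the same for the moment, N m; "grip_width": finger opening in m; "gripper_force": force on a finger pad.
Only numpy, scipy, OpenCV 4.12 (cv2) and the standard library are available. Lean on these libraries where they do the work, as an engineer would, in place of code of your own. Each camera call takes 0.05 s, during which the arm holds its last target. There are 200 camera calls.

## Working session

There is one attempt and no reset: what is moved stays moved. The work goes in short steps, Python scripts to look and compute and a tool call to move; the robot and the scene stay as the last step left them, time stands still between calls to the robot, and variables do not carry over. Pictures are saved under pics/ and viewed, at most 10 in all, crops included, and the job is handed in when it is done.

```bash
mkdir -p pics; cat > h.py <<'E'
import numpy as np, cv2
from rig import observe, get_image, close_job, tips_ahead
def pts(im, mask):
    v,u=np.nonzero(mask&(im["depth"]>0)); d=im["depth"][v,u]
    n=cv2.undistortPoints(np.float64(np.c_[u,v])[:,None],im["K"],np.array(im["distortion"]))[:,0]
    P=np.c_[n*d[:,None],d]; E=np.array(im["extrinsics"]); return (P-E[:3,3])@E[:3,:3]
def masks(im):
    h=cv2.cvtColor(im["pixels"],cv2.COLOR_RGB2HSV); H,S,V=h[...,0],h[...,1],h[...,2]
    s=(S>130)&(V>60); return {"red":s&((H<8)|(H>172)),"blue":s&(H>100)&(H<130)}
E
python3 - <<'E'
from h import *
print(tips_ahead)
s=observe();print(s["time_s"],s["position"],s["tool_rot"],s["ft_force"])
for n in("top","side"):
    im=get_image(n);cv2.imwrite(f"pics/{n}0.png",im["pixels"][...,::-1]);print(n,np.linalg.inv(im["extrinsics"])[:3,3])
    for c,m in masks(im).items():
        k,l,st,ce=cv2.connectedComponentsWithStats(m.astype(np.uint8))
        for i in range(1,k):
            if st[i,4]>40:
                p=pts(im,l==i); print(c,st[i],ce[i].round(1),p.size and (p.min(0).round(3),np.median(p,0).round(3),p.max(0).round(3)))
E
```

```text
0.022
0.0 [0.12675147 0.53491485 0.25271083] [[-9.73027552e-01  2.30688081e-01 -6.27300832e-04]
 [ 2.30688732e-01  9.73026696e-01 -1.32552389e-03]
 [ 3.04597893e-04 -1.43448250e-03 -9.99998925e-01]] [-0.43509481  0.02552621 -0.24905457]
top [-0.04830721 -0.02073333  0.95371431]
red [224 210  17  24 311] [232.1 221.2] (array([0.541, 0.166, 0.184]), array([0.549, 0.178, 0.217]), array([0.57 , 0.193, 0.227]))
blue [413 221  18  24 322] [421.4 232.6] (array([ 0.544, -0.198,  0.162]), array([ 0.552, -0.171,  0.217]), array([ 0.624, -0.159,  0.226]))
blue [ 81 259  59  60 738] [111.  294.8] (array([ 0.437,  0.407, -0.004]), array([0.474, 0.437, 0.024]), array([0.572, 0.511, 0.031]))
side [0.18224696 0.55288563 0.7061468 ]
red [550  30  21  11  94] [562.2  34.2] (array([ 0.626, -2.776, -0.105]), array([ 0.659, -2.643, -0.079]), array([ 0.731, -2.573, -0.039]))
red [485  94  26  10  41] [497.3  99.8] (array([ 0.885, -2.816, -0.562]), array([ 0.913, -2.623, -0.551]), array([ 1.012, -2.563, -0.532]))
red [252 256  18  29 436] [260.5 269.8] (array([0.545, 0.117, 0.161]), array([0.553, 0.185, 0.
[... 452 characters left out ...]
3]))
blue [559  95  37  30 182] [573.4 112.1] (array([ 0.331, -2.773, -0.559]), array([ 0.441, -2.602, -0.527]), array([ 0.528, -2.555, -0.45 ]))
blue [589 105  22  21  80] [602.9 116.2] (array([ 0.271, -2.822, -0.552]), array([ 0.282, -2.677, -0.537]), array([ 0.34 , -2.578, -0.455]))
blue [366 165  13  21 237] [371.5 174.8] (array([ 0.548, -0.185,  0.188]), array([ 0.558, -0.164,  0.213]), array([ 0.576, -0.157,  0.227]))
blue [622 245  18  20 155] [633.6 256. ] (array([-0.035, -1.019, -0.278]), array([-0.019, -0.931, -0.267]), array([ 0.011, -0.889, -0.259]))
blue [128 441  66  39 338] [160.1 460.5] (array([0.488, 0.409, 0.023]), array([0.559, 0.426, 0.028]), array([0.576, 0.476, 0.032]))
```

View pics/top0.png

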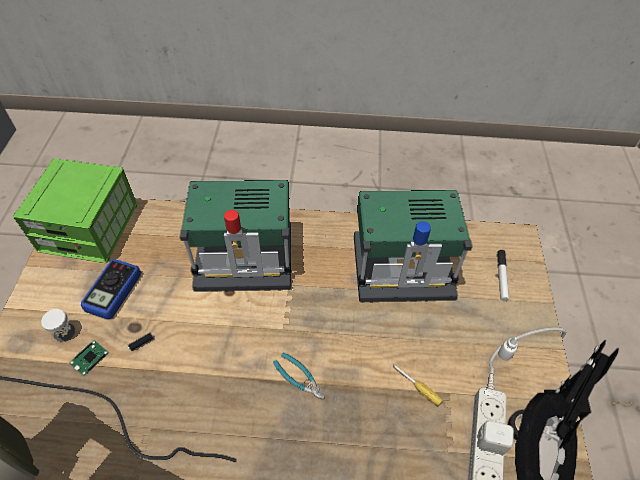

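View pics/side0.png

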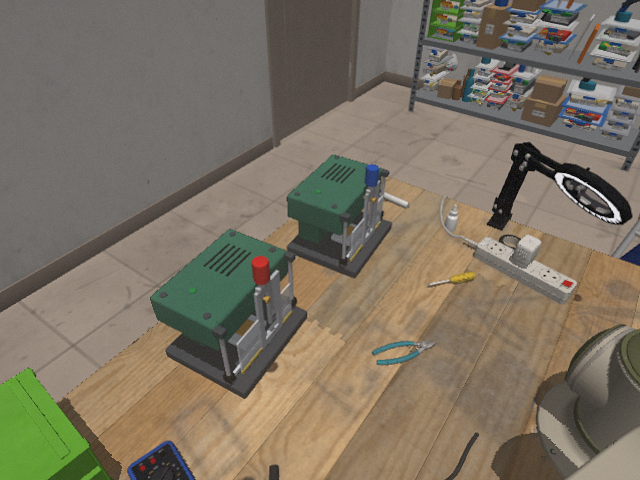

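The top view shows the red knob at (232,221) on the left press and the blue one at (421,233) on the right press. The side view confirms this, with red at (260,270) and blue at (371,175). Nothing stands above the press tops near the red knob.

```bash
python3 - <<'E'
from h import *
s=observe();R=np.array(s["tool_rot"])
for n in("top","side"):
    im=get_image(n); p=pts(im,masks(im)["red"]); p=p[(p[:,2]>.17)&(abs(p[:,1]-.18)<.04)&(p[:,0]<.6)&(p[:,0]>.5)]
    t=p[p[:,2]>.2225]; print(n,len(t),t.mean(0),t.min(0),t.max(0))
    h=cv2.cvtColor(im["pixels"],cv2.COLOR_RGB2HSV); m=(h[...,0]>60)&(h[...,0]<95)&(h[...,1]>70)
    g=pts(im,m); g=g[(g[:,2]>.158)&(g[:,2]<.172)&(g[:,1]>.02)&(g[:,1]<.33)&(g[:,0]>.5)]
    r=cv2.minAreaRect(g[:,:2].astype(np.float32)*1000);print(len(g),r)
    # ray through knob mask centroid at z=.205
    k,l,st,ce=cv2.connectedComponentsWithStats(masks(im)["red"].astype(np.uint8))
    c=(232.1,221.2) if n=="top" else (260.5,269.8)
    d=cv2.undistortPoints(np.array([[c]]),im["K"],np.array(im["distortion"]))[0,0]
    E=np.array(im["extrinsics"]);o=-E[:3,:3].T@E[:3,3];v=E[:3,:3].T@np.r_[d,1];print(o+v*(.207-o[2])/v[2])
E
```

```text
top 114 [0.55542491 0.17975083 0.22412423] [0.5415864  0.16637475 0.22251559] [0.56826357 0.19242144 0.2268543 ]
4409 ((637.8056030273438, 190.21685791015625), (137.68992614746094, 207.75086975097656), 6.2869038581848145)
[0.5550697  0.17942559 0.207     ]
side 165 [0.55832167 0.18066705 0.22543734] [0.54596558 0.16705782 0.2226231 ] [0.57108925 0.19322863 0.22788777]
5790 ((639.97900390625, 190.90997314453125), (133.155517578125, 209.7778778076172), 5.732545375823975)
[0.55952325 0.17911971 0.207     ]
```

>>> creep_tool --steps '{"plan":[[0,0,-0.006,-6.5,0.085],[0,0,-0.006,-6.5,0.085],[0,0,-0.006,-6.4,0.085],[-0.028,-0.028,0,0,0.085],[-0.028,-0.028,0,0,0.085],[-0.028,-0.028,0,0,0.085],[-0.028,-0.028,0,0,0.085],[-0.028,-0.028,0,0,0.085],[-0.028,-0.028,0,0,0.085],[-0.028,-0.028,0,0,0.085]]}' --grip_force 40

```text
time_s: 1.2
position: [0.3435, 0.3597, 0.2713]
tool_rot: [[-0.994, -0.106, -0.0], [-0.106, 0.994, -0.0], [0.0, -0.0, -1.0]]
ft_force: [-0.8, 1.1, -0.0]
grip_width: 0.0848
gripper_force: 0.0
```

```bash
python3 -c "
from h import *
s=observe();R=np.array(s['tool_rot']);print(R.round(4),R.T@(np.array([.5565,.180,.27])-s['position']))"
```

```text
[[-9.944e-01 -1.056e-01 -1.000e-04]
 [-1.056e-01  9.944e-01 -0.000e+00]
 [ 1.000e-04 -0.000e+00 -1.000e+00]] [-0.19283449 -0.20120096  0.0012713 ]
```

>>> creep_tool --steps '{"plan":[[-0.0275,-0.0285,0,0,0.085],[-0.0275,-0.0285,0,0,0.085],[-0.0275,-0.0285,0,0,0.085],[-0.0275,-0.0285,0,0,0.085],[-0.0275,-0.0285,0,0,0.085],[-0.0275,-0.0285,0,0,0.085],[-0.0275,-0.0285,0,0,0.085],[0,0,0,0,0.085],[0,0,0,0,0.085]]}'

```text
time_s: 2.1
position: [0.5552, 0.1824, 0.2707]
tool_rot: [[-0.995, -0.104, -0.001], [-0.104, 0.995, 0.0], [0.001, 0.0, -1.0]]
ft_force: [-0.7, 0.6, 0.0]
grip_width: 0.085
gripper_force: 0.0
```

```bash
python3 - <<'E'
from h import *
s=observe();R=np.array(s['tool_rot']);print(R.T@(np.array([.5565,.180,.21])-s['position']))
im=get_image("side");cv2.imwrite("pics/s1.png",cv2.resize(im["pixels"][140:380,100:420,::-1],None,fx=2,fy=2))
E
```

```text
[-0.00115602 -0.00251334  0.06072762]
```

View pics/s1.png

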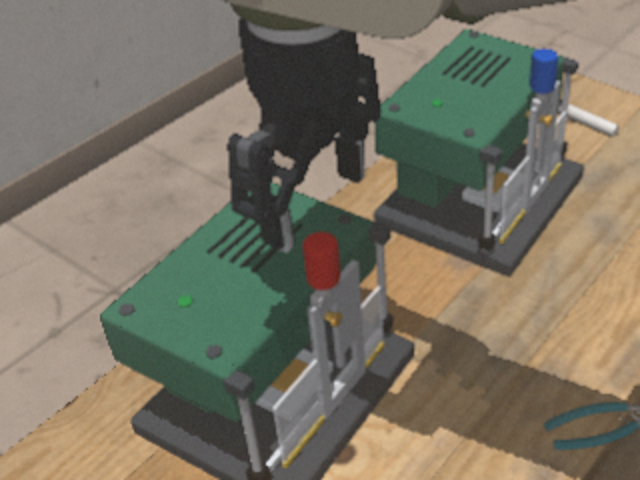

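The knob at (322,262) in the crop sits below and between the open fingers. Next I descend and grip it.

>>> creep_tool --steps '{"plan":[[-0.001,-0.0025,0.02,0,0.085],[0,0,0.02,0,0.085],[0,0,0.015,0,0.085],[0,0,0.005,0,0.085],[0,0,0,0,0],[0,0,0,0,0],[0,0,0,0,0],[0,0,0,0,0],[0,0,0,0,0],[0,0,0,0,0]]}' --grip_force 50

```text
time_s: 3.15
position: [0.5564, 0.1805, 0.2122]
tool_rot: [[-0.994, -0.106, 0.001], [-0.106, 0.994, 0.0], [-0.001, 0.0, -1.0]]
ft_force: [-1.4, -1.3, 4.5]
grip_width: 0.0265
gripper_force: 49.1
```

>>> creep_tool --steps '{"plan":[[0,0,-0.005,0,0],[0,0,-0.01,0,0],[0,0,-0.012,0,0],[0,0,-0.012,0,0],[0,0,-0.012,0,0],[0,0,-0.012,0,0],[0,0,-0.012,0,0],[0,0,-0.01,0,0],[0,0,-0.005,0,0],[0,0,0,0,0]]}'

```text
time_s: 4.15
position: [0.5562, 0.1805, 0.3021]
tool_rot: [[-0.994, -0.106, 0.001], [-0.106, 0.994, 0.0], [-0.001, -0.0, -1.0]]
ft_force: [1.9, 0.2, -4.1]
grip_width: 0.0265
gripper_force: 49.5
```

```bash
python3 - <<'E'
from h import *
im=get_image("side");cv2.imwrite("pics/s2.png",cv2.resize(im["pixels"][170:390,140:340,::-1],None,fx=2.7,fy=2.7))
E
```

```text
(no output)
```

View pics/s2.png

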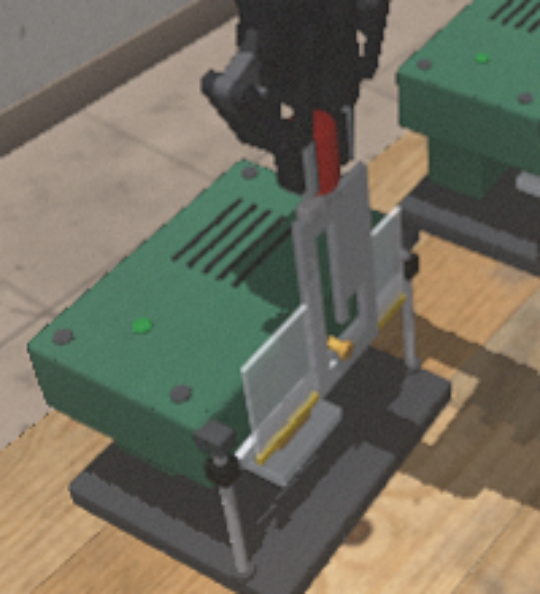

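The guard is up, and the brass pin at (340,347) is at the slot's foot with the notch to its right. Next I shift left.

>>> creep_tool --steps '{"plan":[[0,0,-0.002,0,0],[0,0.004,0,0,0],[0,0.005,0,0,0],[0,0.005,0,0,0],[0,0.005,0,0,0],[0,0.005,0,0,0],[0,0,0,0,0],[0,0,0,0,0]]}'

```text
time_s: 5.0
position: [0.5536, 0.2046, 0.3033]
tool_rot: [[-0.994, -0.106, -0.0], [-0.106, 0.994, 0.0], [0.0, 0.0, -1.0]]
ft_force: [2.5, 0.5, -5.0]
grip_width: 0.0264
gripper_force: 49.5
```

```bash
python3 - <<'E'
from h import *
im=get_image("side");cv2.imwrite("pics/s3.png",cv2.resize(im["pixels"][170:390,140:340,::-1],None,fx=2.7,fy=2.7))
E
```

```text
(no output)
```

View pics/s3.png

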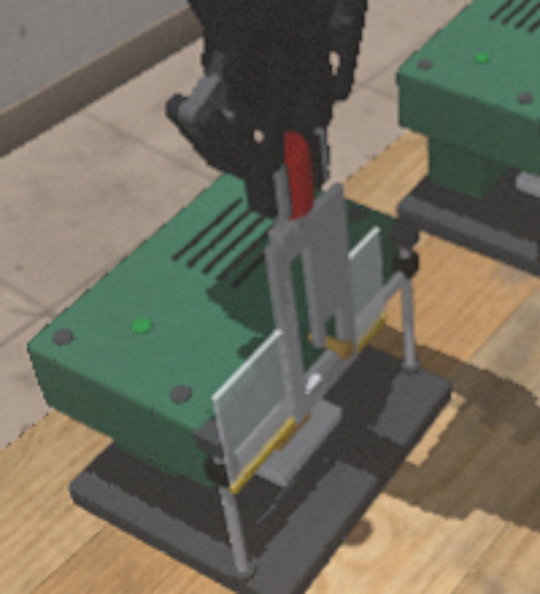

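The pin at (340,345) is now right of the tooth, under the notch. Next I lower it.

>>> creep_tool --steps '{"plan":[[0,0,0.004,0,0],[0,0,0.005,0,0],[0,0,0.005,0,0],[0,0,0.004,0,0],[0,0,0.002,0,0],[0,0,0,0,0]]}'

```text
time_s: 5.65
position: [0.5537, 0.2043, 0.2829]
tool_rot: [[-0.994, -0.106, -0.001], [-0.106, 0.994, -0.0], [0.001, -0.0, -1.0]]
ft_force: [2.3, 0.0, -4.1]
grip_width: 0.0268
gripper_force: 49.6
```

>>> creep_tool --steps '{"plan":[[0,0,0.002,0,0],[0,0,0.001,0,0],[0,0,0,0,0]]}'

```text
time_s: 5.95
position: [0.5537, 0.2043, 0.2803]
tool_rot: [[-0.994, -0.106, 0.0], [-0.106, 0.994, -0.0], [-0.0, -0.0, -1.0]]
ft_force: [2.1, -0.1, -3.8]
grip_width: 0.0265
gripper_force: 49.7
```

>>> creep_tool --steps '{"plan":[[0,0,0.001,0,0],[0,0,0.001,0,0],[0,0,0,0,0]]}'

```text
time_s: 6.25
position: [0.5538, 0.2044, 0.2798]
tool_rot: [[-0.994, -0.106, 0.002], [-0.106, 0.994, 0.0], [-0.002, 0.0, -1.0]]
ft_force: [-0.3, 0.2, 5.1]
grip_width: 0.0264
gripper_force: 50.6
```

The upward force shows the guard is resting on the pin. I open the fingers, rise clear and check.

>>> creep_tool --steps '{"plan":[[0,0,0,0,0.04],[0,0,0,0,0.085],[0,0,0,0,0.085],[0,0,0,0,0.085],[0,0,0,0,0.085],[0,0,0,0,0.085],[0,0,-0.01,0,0.085],[0,0,-0.02,0,0.085],[0,0,-0.02,0,0.085],[0,0,-0.02,0,0.085]]}'

```text
time_s: 7.25
position: [0.5536, 0.2043, 0.35]
tool_rot: [[-0.994, -0.106, 0.001], [-0.106, 0.994, 0.0], [-0.001, -0.0, -1.0]]
ft_force: [-0.6, 0.5, 0.0]
grip_width: 0.0851
gripper_force: 0.0
```

>>> creep_tool --steps '{"plan":[[0,0,-0.01,0,0.085],[0.03,0,0,0,0.085],[0.03,0,0,0,0.085],[0.02,0,0,0,0.085],[0,0,0,0,0.085],[0,0,0,0,0.085],[0,0,0,0,0.085]]}'

```text
time_s: 7.95
position: [0.4749, 0.1959, 0.3581]
tool_rot: [[-0.994, -0.105, -0.0], [-0.105, 0.994, -0.0], [0.0, -0.0, -1.0]]
ft_force: [-0.3, 0.3, 0.1]
grip_width: 0.0855
gripper_force: 0.0
```

```bash
python3 - <<'E'
from h import *
im=get_image("side");cv2.imwrite("pics/s4.png",cv2.resize(im["pixels"][140:390,100:420,::-1],None,fx=2.3,fy=2.3))
for c,m in masks(im).items():
    p=pts(im,m);p=p[(p[:,0]>.5)&(p[:,0]<.6)&(p[:,2]>.18)&(abs(p[:,1])<.3)];print(c,len(p),np.median(p,0),p.max(0))
E
```

```text
red 518 [0.55010209 0.21050034 0.28356239] [0.56899143 0.21968178 0.29559659]
blue 239 [ 0.5576071  -0.16414059  0.2138064 ] [ 0.5756101  -0.15694875  0.22755335]
```

View pics/s4.png

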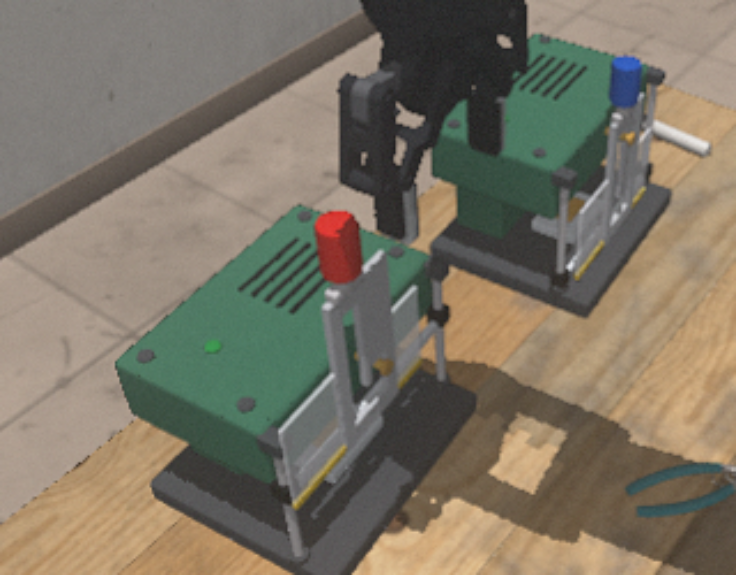

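The red knob at (338,247) has stayed about 68 mm up and 25 mm to the left, with the pin at (382,366) in the notch. The gripper is clear and the blue knob at (626,82) has not moved.

```bash
python3 -c "
from rig import close_job; print(close_job())"
```

```text
the job is handed in; nothing more can be done
None
```

The red-knobbed guard hangs on its pin by the notch, about 68 mm up and 25 mm to the left; the gripper has let go and is clear, the blue guard was left down, and the job was handed in at about 8 s (no verdict was returned).

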